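# Load the sanding tumbler through its dust flap

## Task

Pull the half-open drawer of the cabinet fully out to its stop, then push every round blank in it down through the spring flap in the tumbler's lid into the hopper, so that the flap swings shut behind them. Then push the drawer fully shut, with the square block still in it, and after that press the start button fully down and let go. Do not knock over the gourds or move the relief plaque.

Things in the scene. Friction and masses are not known exactly. Their poses are not given: they have to be found in the camera images.
- drawer_handle (a point): middle of the drawer's handle: a level brass bar 120 mm long (along the drawer's y) and 12 mm thick, 45 mm in front of the drawer's face with free room behind it; the bar's axis is 76 mm above the table and the cabinet's top 97 mm. Axes: x points into the cabinet (the drawer pulls out along -x), y along the bar, z up. It moves with the drawer
- drawer (a joint): how far the drawer of the low dark-wood cabinet (253 mm deep, 360 wide, 97 high) is out, in m: about 0.09 to 0.1 (half open) at the start, 0 shut, 0.19 at its stop. It slides with about 2 N of friction and stays where it is left
- drawer_floor (a point): centre of the drawer's inner floor (the front compartment, 192 mm in x by 330 mm in y inside, floor 48 mm above the table, side walls reach 34 mm above the floor, the front 41 mm). Same axes as the handle; moves with the drawer. With the drawer at its stop all but its last 2 mm is clear of the cabinet's top
- port (a point): centre of the loading port in the tumbler's flat lid, level with the lid's top, 170 mm above the table. Axes: x away from the robot towards the drum, y along the flap's hinge, z up. The port is a hole 84 mm (x) by 150 mm (y) in the 8 mm lid, filled by the flap
- tumbler: sanding tumbler, fixed: a green box hopper (clear front, flat lid) with a round aluminium drum behind. Origin on the table 190 mm beyond the port, axes as the port's. The hopper is hollow and closed: from the port's centre it reaches x -84 to +164 mm, y -134 to +134 mm, and its floor lies 158 mm below the lid's top
- flap (a joint): angle of the steel dust flap in the port, rad: 0 shut and level with the lid, 1.55 hanging straight down. Hinged along the port's edge nearest the robot (x -42 mm), it swings down into the hopper; a spring shuts it (0.1 Nm when shut, 0.2 Nm open: a blank laid on it does not open it, a push of 2 to 5 N does)
- start (a joint): travel of the start button, m: 0 up, 0.006 fully pressed; a spring (about 5 N when fully down) returns it
- start_top (a point): centre of the top of the round white start button (32 mm across in a black collar) on the tumbler's lid, 100 mm from the port towards the drum; its top stands 22 mm above the lid; pressed straight down
- square_block: square wooden block, 56 x 56 x 24 mm, lying in the drawer among the blanks; it stays there. Origin at the centre of its underside, z up
- blank1: turned round wooden blank, a disc 56 mm across and 24 mm thick, about 60 g, with a shallow ring on each face; lies flat in the drawer at the start. Origin at the centre of its underside, z along its axis. Three to five of the five are there
- blank2: turned round wooden blank, a disc 56 mm across and 24 mm thick, about 60 g, with a shallow ring on each face; lies flat in the drawer at the start. Origin at the centre of its underside, z along its axis. Three to five of the five are there
- blank3: turned round wooden blank, a disc 56 mm across and 24 mm thick, about 60 g, with a shallow ring on each face; lies flat in the drawer at the start. Origin at the centre of its underside, z along its axis. Three to five of the five are there
- blank4: turned round wooden blank, a disc 56 mm across and 24 mm thick, about 60 g, with a shallow ring on each face; lies flat in the drawer at the start. Origin at the centre of its underside, z along its axis. Three to five of the five are there
- blank5: turned round wooden blank, a disc 56 mm across and 24 mm thick, about 60 g, with a shallow ring on each face; lies flat in the drawer at the start. Origin at the centre of its underside, z along its axis. Three to five of the five are there
- gourd: bystander: dried gourd 80 mm across, 140 mm tall, standing on the table between cabinet and tumbler. Origin under its foot
- small_gourd: bystander: small dried gourd 60 mm across, 100 mm tall, standing near the middle of the cabinet's top. Origin under its foot
- plaque: bystander: finished round relief plaque, 120 mm across, 14 mm thick, lying on the table to the right. Origin at the centre of its underside

How it is judged:
By the outcome, as a careful person would: the job done as asked, in the order asked, and still so for the second after the job is handed in, with the robot touching nothing.
Of blank1, blank2, blank3, blank4, blank5 only 3 to 5 are there at a start; the rules pass over those that are not, and their reading is None.
At some moment in a run one of blank1, blank2, blank3, blank4, blank5 may be knocked a few centimetres aside while the robot is not near it.
Once in a run the grip may slacken for a moment while it holds something.
It also fails if it takes over 210 s, if anything falls off the work surface, if the arm or the gripper's body presses on something with over 40 N, if the wrist force passes 120 N, or if a joint passes its speed limit or range.

## Robot

A 6-joint arm with a two-finger parallel gripper is mounted at the origin on the work surface. World frame = base frame: x ahead of the robot, y to its left, z up, the work surface at z = 0. Lengths are in m, angles in rad, forces in N, time in s.
With the tool pointing down it reaches from about 0.3 to 0.775 m from the base axis. Payload 14.6 kg.
Tool frame: the origin (TCP) lies midway between the tips of the shut fingers; the grasp point (between the pads) lies 19 mm behind it (ctrl.grip_depth is the z of the grasp point in the tool frame, in m); z points along the fingers, y is the line along which they close (so a half turn about z gives the same grasp; the last joint's range is limited). The gripper opens to 94 mm and grips with 3 to 60 N. Pads are 16 mm wide; open, the fingers measure 119 mm over their backs; the gripper's body (75 mm by 177 mm) begins 78 mm behind the grasp point.
Start: joints at [-0.067, 0.3, 1.521, -0, 1.321, -0.067], TCP at [0.55, -0, 0.205] pointing down, gripper open.
Joint ranges: [-3.03, 3.03], [-0.79, 2.21], [0.23, 2.52], [-1.04, 4.18], [0, 3.07], [-2.55, 2.55]. Speed limits (rad/s): [2.22, 2.22, 2.57, 3.14, 3.14, 3.14].

## Interface

Orientations are given as [roll, pitch, yaw] about the fixed x, y, z axes, in that order (R = Rz(yaw) Ry(pitch) Rx(roll)).
In Python, from station import ctrl gives the robot as it stands. The module is installed in compiled form; this text tells all that it offers.
- The arm moves only by the tool carry_out, never from a script. Its argument "commands" is a list of rows, each a list of 3 entries, a list of its own where there are three numbers: the closure, from 0 (fully open) to 1 (shut), then the shift along the tool's x, y, z in mm, then the turn, a rotation vector about the tool's x, y, z in rad. In form: [[gripper, [tx, ty, tz], [wx, wy, wz]], ...]. A call has 1 to 10 rows; each row shifts and turns the commanded pose from where the row before left it, along the tool's axes as they then stand; what a row does not reach is not made up. A row lasts 1/8 s, in which the tool goes at most 62.5 mm and 10.7 degrees, less where a joint would pass 70% of its speed; a pose out of reach is approached as far as the arm can. A call with a gripper value outside its range is refused whole. The fingers move at their own pace and stop on an object; "squeeze" is the grip in N (left out, the last holds). Time passes only in rows, so rows that do not move let the fingers close. It gives the time, the measured TCP pose, the force, the opening and the grip force at its end, in the units of the state.
- ctrl.get_obs(): the state, without advancing time (a new reading comes with each control period).
- ctrl.camera(name): name is "scene" or "side" or "wrist"; returns a dict with "img" (400x640x3 uint8, blue, green, red), "camera_matrix" (3x3 intrinsics, pixels), "rvec" (rotation vector, rad) and "tvec" (3), from world to camera coordinates, as OpenCV has them. Camera axes: x right, y down, z forward; pixel columns grow to the right and rows downward; lengths in m; the calibration is good to about 2 mm. A picture is of the moment at which its call begins. There is no depth.
- ctrl.hand_in(): hands the job in; it is judged then, once.
Trained networks look in the newest picture that a camera, given by its name, has taken for a name from the list of things; names that differ only in an ending like _2 or _b are one class to them, and where a whole thing is asked for, a point or a joint stands for the part that bears it (a point fixed in the world has none). Each returns a list of dicts, best first, with "score" (0 to 1); they miss things now and then, are a little off and sometimes report something else, mostly with a low value. They report only what shows in the picture. A call takes as long as a camera call.
- ctrl.outline_of(thing, camera): "region" (400x640 bool, what is visible of it).
- ctrl.place_of(thing, camera): "at" ([x, y, z] in m, in world coordinates, good to about 4 mm: a listed point, or the origin of a listed thing).
The state is a dict: "time_s": time; "qpos": joint angles; "joint_vel": joint speeds; "tau": joint torques, N m; "ee_pos": TCP position; "eef_rot": TCP orientation; "force": force on the tool from outside, world axes, zero at the start; "moment": the same for the moment, N m; "grip_width": finger opening in m; "grip_force": force on a finger pad.
Only numpy, scipy, OpenCV 4.12 (cv2) and the standard library are available. Lean on these libraries where they do the work, as an engineer would, in place of code of your own. Each camera call takes 0.05 s, during which the arm holds its last target. There are 200 camera calls.

## Working session

There is one attempt and no reset: what is moved stays moved. The work goes in short steps, Python scripts to look and compute and a tool call to move; the robot and the scene stay as the last step left them, time stands still between calls to the robot, and variables do not carry over. Pictures are saved under pics/ and viewed, at most 14 in all, crops included, and the job is handed in when it is done.

Besides the shell and the picture viewer there is one more tool, called after "Request:" by a JSON object that holds its "fn" and its "kwargs". carry_out: Moves the arm, as the interface text tells. Its arguments: {"type":"object","properties":{"commands":{"type":"array","items":{"type":"array"}},"squeeze":{"type":"number"}},"required":["commands"]}

```bash
mkdir -p pics
cat > h.py <<'E'
from station import ctrl
import cv2, numpy as np
np.set_printoptions(precision=4,suppress=True)
def snap(cam,fn=None):
    c=ctrl.camera(cam)
    if fn: cv2.imwrite('pics/'+fn+'.png',c['img'])
    return c
def pl(th,cam,n=1):
    for d in ctrl.place_of(th,cam)[:n]: print(th,cam,np.array(d['at']),round(d['score'],2))
def st():
    o=ctrl.get_obs(); print({k:np.round(o[k],4) for k in ('time_s','qpos','ee_pos','eef_rot','force','grip_width','grip_force')})
E
python3 - <<'E'
from h import *
st()
for c in('scene','side','wrist'):
    snap(c,'a_'+c)
    for t in ['drawer_handle','drawer_floor','port','tumbler','start_top','square_block','gourd','small_gourd','plaque']: pl(t,c)
    pl('blank1',c,7)
a=np.vstack([cv2.imread('pics/a_%s.png'%c) for c in('scene','side')]); cv2.imwrite('pics/a2.png',cv2.resize(a,(480*1,600)))
E
```

```text
{'time_s': np.float64(0.0), 'qpos': array([-0.0666,  0.3005,  1.5216, -0.    ,  1.3207, -0.0666]), 'ee_pos': array([ 0.5497, -0.    ,  0.2049]), 'eef_rot': array([-3.1404, -0.0001,  1.5708]), 'force': array([-0.7707, -0.1594, -0.4714]), 'grip_width': np.float64(0.094), 'grip_force': np.float64(0.0)}
drawer_handle scene [0.4633 0.2411 0.0775] 0.79
drawer_floor scene [0.6191 0.2421 0.0497] 0.64
port scene [ 0.5133 -0.2293  0.1683] 0.61
start_top scene [ 0.6129 -0.228   0.1877] 0.58
square_block scene [0.5747 0.3365 0.0457] 0.93
gourd scene [0.7217 0.0023 0.0015] 0.6
small_gourd scene [0.724  0.2491 0.095 ] 0.9
plaque scene [ 0.3292 -0.4138  0.0023] 0.63
blank1 scene [0.5818 0.2396 0.0459] 0.69
drawer_handle side [0.4589 0.2384 0.076 ] 0.66
drawer_floor side [ 0.3296 -0.4132  0.0006] 0.48
port side [ 0.5103 -0.2288  0.1711] 0.86
tumbler side [ 0.614  -0.2314  0.1943] 0.26
start_top side [ 0.6119 -0.2302  0.1946] 0.43
square_block side [0.5743 0.3368 0.0479] 0.58
gourd side [0.7227 0.003  0.0009] 0.79
small_gourd side [0.7226 0.2506 0.1021] 0.83
plaque side [ 0.3295 -0.4147 -0.0008] 0.59
blank1 side [0.5816 0.2373 0.0482] 0.87
blank1 side [ 0.3287 -0.4155  0.0014] 0.18
gourd wrist [0.7234 0.0026 0.0033] 0.67
```

View pics/a_scene.png

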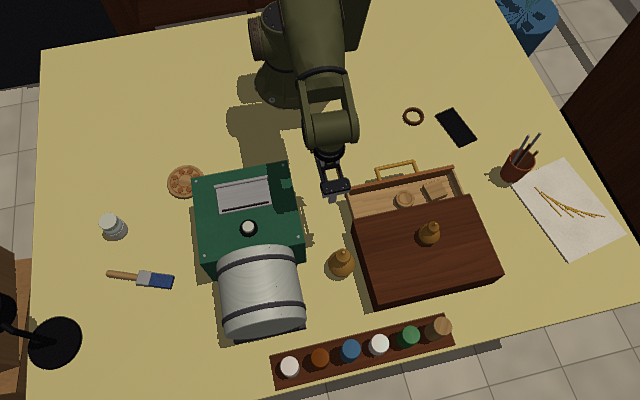

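View pics/a_side.png

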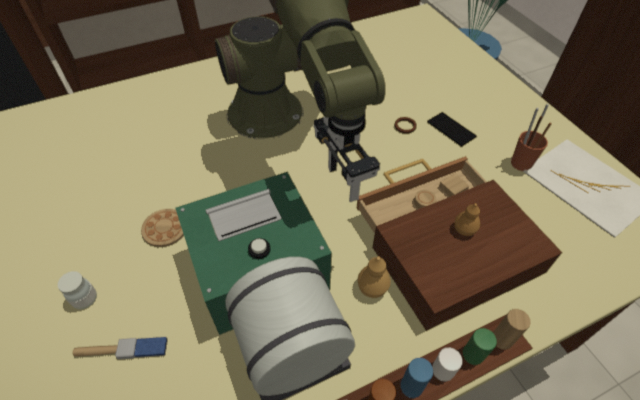

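Run:
```python
from h import *
from scipy.spatial.transform import Rotation as R
o=ctrl.get_obs(); print(R.from_euler('xyz',o['eef_rot']).as_matrix(), ctrl.grip_depth)
# cabinet top/drawer edges yaw: handle outline
for c in ('scene','side'):
    for d in ctrl.outline_of('drawer_handle',c)[:1]:
        m=d['region']; ys,xs=np.nonzero(m); print(c,d['score'],xs.min(),xs.max(),ys.min(),ys.max(),m.sum())
```

```text
[[ 0.  1. -0.]
 [ 1. -0. -0.]
 [-0. -0. -1.]] -0.0188
scene 0.78 345 463 160 218 3177
side 0.64 356 486 157 231 3688
```

Both views show the tumbler lid with the port at scene (245,195), the half-open drawer with one visible blank (403,198) and the square block (437,190), and the gourds at (341,262) and (430,232). The reported places agree with the given heights, and both bodies look nearly unrotated. I'll move over the handle and look from close by.

Request:
{"fn": "carry_out", "kwargs": {"commands": [[0.57,[40,-15,0],[0,0,0]],[0.57,[40,-15,0],[0,0,0]],[0.57,[40,-15,0],[0,0,0]],[0.57,[40,-15,0],[0,0,0]],[0.57,[40,-15,0],[0,0,0]],[0.57,[40,-14,0],[0,0,0]],[0.57,[0,0,0],[0,0,0]]]}}

```text
time_s: 2.62
ee_pos: [0.4601, 0.2419, 0.2055]
eef_rot: [-3.142, -0.0, 1.574]
force: [0.6, -0.9, 1.1]
grip_width: 0.0404
grip_force: 0.0
```

```bash
cat >> h.py <<'E'
def ray(c,u,v,z):
    "world point of pixel at height z"
    Rm=cv2.Rodrigues(np.array(c['rvec'],float))[0]; t=np.array(c['tvec'],float).ravel()
    d=Rm.T@np.linalg.inv(c['camera_matrix'])@np.array([u,v,1.]); o=-Rm.T@t
    return o+d*(z-o[2])/d[2]
def proj(c,p):
    return cv2.projectPoints(np.array(p,float).reshape(-1,1,3),np.array(c['rvec'],float),np.array(c['tvec'],float),c['camera_matrix'],None)[0][:,0]
E
python3 - <<'E'
from h import *
st(); c=snap('wrist','b_wrist')
for t in ['drawer_handle','drawer_floor','square_block','small_gourd']: pl(t,'wrist')
pl('blank1','wrist',7)
c=snap('scene','b_scene'); hsv=cv2.cvtColor(c['img'],cv2.COLOR_BGR2HSV)
cv2.imwrite('pics/b_scene_c.png',cv2.resize(c['img'][130:320,320:520],(800,760)[:2] if 0 else (600,570),interpolation=cv2.INTER_CUBIC))
pl('drawer_handle','scene');pl('blank1','scene',6)
E
```

```text
{'time_s': np.float64(2.625), 'qpos': array([0.4135, 0.2327, 1.606 , 0.0002, 1.3029, 0.4103]), 'ee_pos': array([0.4601, 0.2419, 0.2055]), 'eef_rot': array([-3.1416, -0.0002,  1.5739]), 'force': array([ 0.6278, -0.9263,  1.083 ]), 'grip_width': np.float64(0.0404), 'grip_force': np.float64(0.0)}
drawer_handle wrist [0.4632 0.2395 0.0742] 0.93
drawer_floor wrist [0.6202 0.2427 0.0496] 0.95
square_block wrist [0.5766 0.3355 0.0478] 0.63
small_gourd wrist [0.7208 0.2567 0.0986] 0.95
blank1 wrist [0.5836 0.2355 0.0522] 0.75
drawer_handle scene [0.4655 0.241  0.0776] 0.8
blank1 scene [0.5852 0.2396 0.0474] 0.64
```

View pics/b_wrist.png

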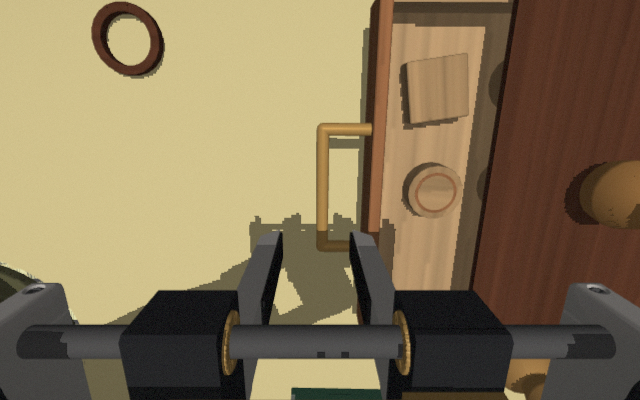

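The wrist view shows the handle bar from (322,128) to (322,245), with the fingers straddling it, and a blank at (434,190). Checking the cabinet's yaw from these pixels.

Run:
```python
from h import *
c=snap('wrist')
for u,v,z in [(322,130,.076),(322,245,.076),(385,2,.089),(376,200,.089),(515,15,.097),(482,255,.097),(434,190,.072)]: print(u,v,ray(c,u,v,z))
```

```text
322 130 [0.4671 0.2971 0.076 ]
322 245 [0.4677 0.179  0.076 ]
385 2 [0.5176 0.4004 0.089 ]
376 200 [0.5191 0.2321 0.089 ]
515 15 [0.6206 0.389  0.097 ]
482 255 [0.6248 0.1778 0.097 ]
434 190 [0.5803 0.2374 0.072 ]
```

Request:
{"fn": "carry_out", "kwargs": {"commands": [[0.57,[0,5,40],[0,0,0]],[0.57,[0,0,40],[0,0,0]],[0.57,[0,0,40],[0,0,0]],[0.57,[0,0,28],[0,0,0]],[0.57,[0,0,0],[0,0,0]],[1.0,[0,0,0],[0,0,0]],[1.0,[0,0,0],[0,0,0]],[1.0,[0,0,0],[0,0,0]],[1.0,[0,0,0],[0,0,0]]], "squeeze": 30}}

```text
time_s: 4.25
ee_pos: [0.4663, 0.2401, 0.0581]
eef_rot: [3.141, -0.0, 1.571]
force: [-1.3, -1.0, 6.2]
grip_width: 0.0107
grip_force: 30.0
```

Request:
{"fn": "carry_out", "kwargs": {"commands": [[1.0,[0,-10,0],[0,0,0]],[1.0,[0,-15,0],[0,0,0]],[1.0,[0,-15,0],[0,0,0]],[1.0,[0,-15,0],[0,0,0]],[1.0,[0,-15,0],[0,0,0]],[1.0,[0,-10,0],[0,0,0]],[1.0,[0,-5,0],[0,0,0]],[1.0,[0,0,0],[0,0,0]]]}}

```text
time_s: 5.25
ee_pos: [0.3806, 0.2402, 0.0581]
eef_rot: [3.141, -0.001, 1.571]
force: [-2.5, -1.7, 9.1]
grip_width: 0.0105
grip_force: 30.0
```

Request:
{"fn": "carry_out", "kwargs": {"commands": [[1.0,[0,-4,0],[0,0,0]],[1.0,[0,-4,0],[0,0,0]],[1.0,[0,-3,0],[0,0,0]],[1.0,[0,0,0],[0,0,0]]]}}

```text
time_s: 5.75
ee_pos: [0.3731, 0.2403, 0.0583]
eef_rot: [3.133, -0.002, 1.571]
force: [24.8, -2.2, -11.5]
grip_width: 0.0108
grip_force: 30.0
```

Request:
{"fn": "carry_out", "kwargs": {"commands": [[0.57,[0,3,0],[0,0,0]],[0.57,[0,0,0],[0,0,0]],[0.57,[0,0,-40],[0,0,0]],[0.57,[0,0,-50],[0,0,0]],[0.4,[0,30,-50],[0,0,0]],[0.4,[0,45,-50],[0,0,0]],[0.4,[0,45,-20],[0,0,0]],[0.4,[0,0,0],[0,0,0]]]}}

```text
time_s: 6.75
ee_pos: [0.4913, 0.2398, 0.2642]
eef_rot: [3.141, -0.0, 1.57]
force: [-0.3, -0.1, -0.5]
grip_width: 0.0563
grip_force: 0.0
```

Run:
```python
from h import *
for cam in ('scene','side','wrist'):
    c=snap(cam,'c_'+cam)
    for t in ['drawer_handle','drawer_floor','square_block']: pl(t,cam)
    pl('blank1',cam,7)
```

```text
drawer_handle scene [0.3738 0.2407 0.0768] 0.63
drawer_floor scene [0.5276 0.2414 0.0492] 0.68
square_block scene [0.4825 0.3385 0.0469] 0.89
blank1 scene [0.5635 0.3471 0.0477] 0.82
blank1 scene [0.4873 0.2395 0.0486] 0.79
blank1 scene [0.5647 0.2371 0.046 ] 0.54
blank1 scene [0.4826 0.3353 0.0461] 0.35
drawer_handle side [0.3699 0.2368 0.0767] 0.71
drawer_floor side [0.527  0.2383 0.0479] 0.61
square_block side [0.4775 0.3386 0.0499] 0.56
blank1 side [0.5641 0.3447 0.0518] 0.77
blank1 side [0.5662 0.2373 0.0494] 0.58
drawer_handle wrist [0.3733 0.2395 0.0779] 0.61
drawer_floor wrist [0.5263 0.242  0.0474] 0.78
square_block wrist [0.4804 0.3356 0.0487] 0.59
blank1 wrist [0.5674 0.2362 0.0466] 0.74
blank1 wrist [0.5618 0.3448 0.046 ] 0.66
blank1 wrist [0.4908 0.2353 0.0517] 0.61
```

View pics/c_wrist.png

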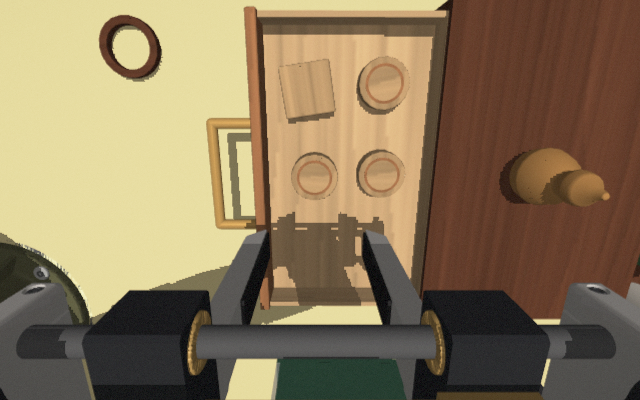

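The wrist view shows blanks at (315,176), (381,174) and (383,83), with the square block at (307,90). The low-y end of the drawer looks empty between the fingers. A scene crop will check that end.

Run:
```python
import cv2
a=cv2.imread('pics/c_scene.png')[120:260,310:500]; b=cv2.imread('pics/c_side.png')[120:280,320:520]
a=cv2.resize(a,(400,300),interpolation=2);b=cv2.resize(b,(400,300),interpolation=2)
cv2.imwrite('pics/c2.png',cv2.hconcat([a,b]))
```

```text
(no output)
```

View pics/c2.png

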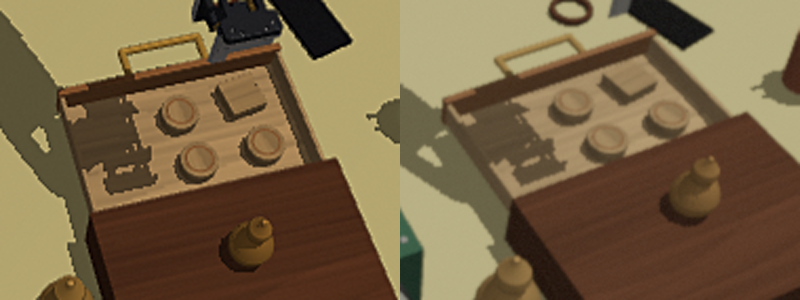

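Three blanks are present and the rest of the drawer is empty. I'll turn the tool 90° so that the fingers close along y, then re-measure.

Request:
{"fn": "carry_out", "kwargs": {"commands": [[0.2,[0,0,0],[0,0,-0.1745]],[0.2,[0,0,0],[0,0,-0.1745]],[0.2,[0,0,0],[0,0,-0.1745]],[0.2,[0,0,0],[0,0,-0.1745]],[0.2,[0,0,0],[0,0,-0.1745]],[0.2,[0,0,0],[0,0,-0.1745]],[0.2,[0,0,0],[0,0,-0.1745]],[0.2,[0,0,0],[0,0,-0.1745]],[0.2,[0,0,0],[0,0,-0.175]],[0.2,[0,0,0],[0,0,0]]]}}

```text
time_s: 8.75
ee_pos: [0.4898, 0.24, 0.2639]
eef_rot: [-3.142, -0.0, 3.141]
force: [-0.2, -0.1, 0.5]
grip_width: 0.0749
grip_force: 0.0
```

Run:
```python
from h import *
st()
for cam in ('scene','side','wrist'):
    c=snap(cam,'d_'+cam)
    pl('blank1',cam,4);pl('port',cam);pl('start_top',cam)
Rm=cv2.Rodrigues(np.array(c['rvec'],float))[0]; print('cam at',-Rm.T@np.array(c['tvec']).ravel())
```

```text
{'time_s': np.float64(8.75), 'qpos': array([ 0.3884,  0.2515,  1.447 ,  0.    ,  1.4432, -1.1815]), 'ee_pos': array([0.4898, 0.24  , 0.2639]), 'eef_rot': array([-3.1416, -0.    ,  3.1407]), 'force': array([-0.1651, -0.1011,  0.471 ]), 'grip_width': np.float64(0.0749), 'grip_force': np.float64(0.0)}
blank1 scene [0.5646 0.3448 0.0487] 0.75
blank1 scene [0.5908 0.2474 0.0485] 0.66
blank1 scene [0.4914 0.2448 0.0479] 0.59
port scene [ 0.5157 -0.2285  0.1663] 0.67
start_top scene [ 0.6089 -0.2278  0.1863] 0.53
blank1 side [0.4865 0.2385 0.0503] 0.79
blank1 side [0.5637 0.3425 0.0488] 0.68
port side [ 0.5109 -0.2272  0.1729] 0.81
start_top side [ 0.6128 -0.2305  0.1943] 0.58
blank1 wrist [0.5596 0.3442 0.0477] 0.78
blank1 wrist [0.5926 0.2442 0.0473] 0.74
blank1 wrist [0.4897 0.234  0.0496] 0.72
cam at [0.4073 0.2397 0.4428]
```

One blank has been knocked aside and now lies at about (0.592, 0.246), which is still graspable. I'll take A first.

Request:
{"fn": "carry_out", "kwargs": {"commands": [[0.2,[1,-1,50],[0,0,0]],[0.2,[0,0,50],[0,0,0]],[0.2,[0,0,50],[0,0,0]],[0.2,[0,0,40],[0,0,0]],[0.2,[0,0,22],[0,0,0]],[0.2,[0,0,0],[0,0,0]],[1.0,[0,0,0],[0,0,0]],[1.0,[0,0,0],[0,0,0]],[1.0,[0,0,0],[0,0,0]],[1.0,[0,0,0],[0,0,0]]], "squeeze": 30}}

```text
time_s: 10.6
ee_pos: [0.4891, 0.2391, 0.0525]
eef_rot: [3.141, 0.001, -3.141]
force: [-1.2, -0.5, 6.3]
grip_width: 0.0553
grip_force: 30.0
```

Request:
{"fn": "carry_out", "kwargs": {"commands": [[1.0,[0,0,-20],[0,0,0]],[1.0,[0,0,-50],[0,0,0]],[1.0,[0,0,-50],[0,0,0]],[1.0,[0,0,-50],[0,0,0]],[1.0,[0,0,-40],[0,0,0]],[1.0,[0,0,0],[0,0,0]]]}}

```text
time_s: 11.35
ee_pos: [0.4895, 0.2393, 0.2648]
eef_rot: [3.14, 0.005, -3.141]
force: [-0.7, 0.7, -1.4]
grip_width: 0.0557
grip_force: 30.0
```

Request:
{"fn": "carry_out", "kwargs": {"commands": [[1.0,[-3,-25,0],[0,0,0]],[1.0,[-3,-50,0],[0,0,0]],[1.0,[-3,-55,0],[0,0,0]],[1.0,[-3,-55,0],[0,0,0]],[1.0,[-3,-55,0],[0,0,0]],[1.0,[-3,-55,0],[0,0,0]],[1.0,[-3,-55,0],[0,0,0]],[1.0,[-3,-55,0],[0,0,0]],[1.0,[-3,-40,0],[0,0,0]],[1.0,[-2,-23,0],[0,0,0]]]}}

```text
time_s: 12.6
ee_pos: [0.5175, -0.2305, 0.2604]
eef_rot: [3.141, -0.002, 3.14]
force: [0.3, 0.6, -1.2]
grip_width: 0.0557
grip_force: 30.0
```

Run:
```python
from h import *
st()
for cam in ('scene','side','wrist'):
    c=snap(cam,'e_'+cam)
    pl('blank1',cam,4);pl('port',cam);pl('start_top',cam)
```

```text
{'time_s': np.float64(12.6), 'qpos': array([-0.4837,  0.3032,  1.3895, -0.    ,  1.4511, -2.0533]), 'ee_pos': array([ 0.5175, -0.2305,  0.2604]), 'eef_rot': array([ 3.1406, -0.0019,  3.1404]), 'force': array([ 0.2912,  0.6126, -1.1922]), 'grip_width': np.float64(0.0557), 'grip_force': np.float64(30.0001)}
blank1 scene [0.5651 0.3472 0.045 ] 0.7
blank1 scene [ 0.5159 -0.2291  0.2538] 0.62
blank1 scene [0.5933 0.2477 0.0495] 0.61
port scene [ 0.5149 -0.227   0.1654] 0.97
start_top scene [ 0.6129 -0.2265  0.1893] 0.62
blank1 side [0.5621 0.3414 0.0504] 0.72
blank1 side [ 0.5186 -0.2288  0.2547] 0.58
blank1 side [0.5912 0.2467 0.0506] 0.56
port side [ 0.5119 -0.2283  0.1707] 0.76
start_top side [ 0.6092 -0.2311  0.193 ] 0.56
blank1 wrist [ 0.5176 -0.2313  0.2615] 0.91
port wrist [ 0.5107 -0.231   0.172 ] 0.74
start_top wrist [ 0.614  -0.2296  0.1918] 0.81
```

View pics/e_wrist.png

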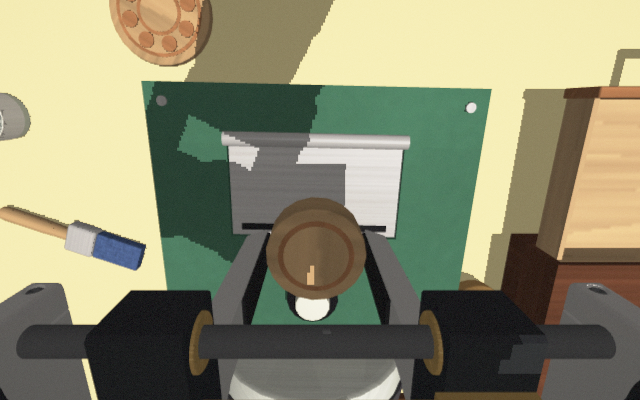

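The wrist view shows the blank at (315,245), held flat. The flap spans (229,147) to (404,148) and (234,236) to (397,237), with the hinge at the top, on the robot's side.

Run:
```python
from h import *
c=snap('wrist')
for u,v in [(229,147),(404,148),(397,237),(234,236)]: print(ray(c,u,v,.17))
```

```text
[ 0.4711 -0.3017  0.17  ]
[ 0.4718 -0.1545  0.17  ]
[ 0.5528 -0.1546  0.17  ]
[ 0.552  -0.3033  0.17  ]
```

Request:
{"fn": "carry_out", "kwargs": {"commands": [[1.0,[0,1,40],[0,0,0]],[1.0,[0,0,35],[0,0,0]],[1.0,[0,0,15],[0,0,0]],[1.0,[0,0,15],[0,0,0]],[1.0,[0,0,15],[0,0,0]],[1.0,[0,0,15],[0,0,0]],[1.0,[0,0,15],[0,0,0]],[1.0,[0,0,15],[0,0,0]],[1.0,[0,0,9],[0,0,0]],[1.0,[0,0,0],[0,0,0]]]}}

```text
time_s: 14.5
ee_pos: [0.5175, -0.2278, 0.0869]
eef_rot: [3.141, -0.001, -3.141]
force: [2.7, 0.5, -2.8]
grip_width: 0.0555
grip_force: 30.0
```

Request:
{"fn": "carry_out", "kwargs": {"commands": [[0.2,[0,0,0],[0,0,0]],[0.2,[0,0,0],[0,0,0]],[0.2,[0,0,0],[0,0,0]],[0.2,[0,0,0],[0,0,0]],[0.2,[0,0,0],[0,0,0]]]}}

```text
time_s: 15.12
ee_pos: [0.5179, -0.228, 0.088]
eef_rot: [-3.142, 0.0, -3.141]
force: [1.8, -1.1, 0.0]
grip_width: 0.0751
grip_force: 0.9
```

Run:
```python
from h import *
st()
a=[snap(cam,'f_'+cam)['img'] for cam in ('wrist','side')]
for cam in('wrist','side','scene'):
  if cam=='scene': snap(cam)
  pl('blank1',cam,4)
a[1]=cv2.resize(a[1][160:310,150:370],(400,300))
cv2.imwrite('pics/f.png',cv2.hconcat([cv2.resize(a[0],(400,300)),a[1]]))
```

```text
{'time_s': np.float64(15.125), 'qpos': array([-0.4794,  0.4562,  1.5957,  0.    ,  1.0895, -2.0505]), 'ee_pos': array([ 0.5179, -0.228 ,  0.088 ]), 'eef_rot': array([-3.1416,  0.0001, -3.1414]), 'force': array([ 1.7536, -1.0532,  0.0455]), 'grip_width': np.float64(0.0751), 'grip_force': np.float64(0.8562)}
blank1 wrist [ 0.6464 -0.2325  0.0366] 0.97
blank1 side [0.591  0.2469 0.0524] 0.76
blank1 side [0.5612 0.3446 0.0494] 0.71
blank1 side [0.3711 0.2418 0.0758] 0.52
blank1 side [ 0.611  -0.2286  0.1913] 0.46
blank1 scene [0.5651 0.3432 0.0447] 0.8
blank1 scene [0.5897 0.245  0.0462] 0.53
```

View pics/f.png

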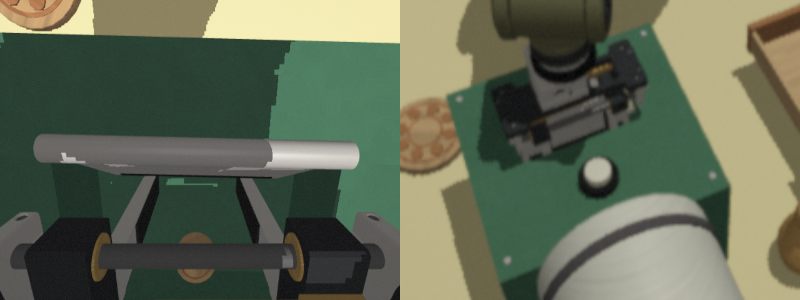

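The view through the open port shows the blank on the hopper floor at wrist (195,257) of the left half. Now withdraw and go back for B.

Request:
{"fn": "carry_out", "kwargs": {"commands": [[0.2,[0,0,-30],[0,0,0]],[0.2,[0,0,-50],[0,0,0]],[0.2,[0,0,-50],[0,0,0]],[0.2,[0,0,-45],[0,0,0]],[0.2,[-4,25,0],[0,0,0]],[0.2,[-8,50,0],[0,0,0]],[0.2,[-9,55,0],[0,0,0]],[0.2,[-9,55,0],[0,0,0]],[0.2,[-9,55,0],[0,0,0]],[0.2,[-9,55,0],[0,0,0]]]}}

```text
time_s: 16.68
ee_pos: [0.5655, 0.0688, 0.2627]
eef_rot: [-3.142, -0.001, -3.141]
force: [0.6, -0.5, 0.1]
grip_width: 0.0752
grip_force: 0.0
```

Request:
{"fn": "carry_out", "kwargs": {"commands": [[0.2,[-9,55,0],[0,0,0]],[0.2,[-8,55,0],[0,0,0]],[0.2,[-8,45,0],[0,0,0]],[0.2,[0,24,0],[0,0,0]],[0.2,[0,0,0],[0,0,0]]]}}

```text
time_s: 17.3
ee_pos: [0.5903, 0.2467, 0.2623]
eef_rot: [-3.141, -0.001, -3.14]
force: [-0.6, -0.7, -0.2]
grip_width: 0.0753
grip_force: 0.0
```

Run:
```python
from h import *
st()
for cam in ('scene','side','wrist'):
    c=snap(cam,'g_'+cam); pl('blank1',cam,4)
pl('square_block','wrist');pl('drawer_floor','wrist')
```

```text
{'time_s': np.float64(17.3), 'qpos': array([ 0.3386,  0.4763,  1.149 , -0.0001,  1.5175, -1.234 ]), 'ee_pos': array([0.5903, 0.2467, 0.2623]), 'eef_rot': array([-3.1411, -0.0011, -3.1398]), 'force': array([-0.5814, -0.7485, -0.2068]), 'grip_width': np.float64(0.0753), 'grip_force': np.float64(0.0)}
blank1 scene [0.5902 0.2455 0.0471] 0.67
blank1 scene [0.5662 0.3465 0.0454] 0.56
blank1 side [0.5634 0.3441 0.0489] 0.67
blank1 side [0.5891 0.2492 0.0497] 0.62
blank1 wrist [0.5585 0.3431 0.0448] 0.96
blank1 wrist [0.5911 0.2478 0.0461] 0.76
square_block wrist [0.4847 0.3344 0.0495] 0.65
drawer_floor wrist [0.5229 0.2416 0.0479] 0.84
```

View pics/g_wrist.png

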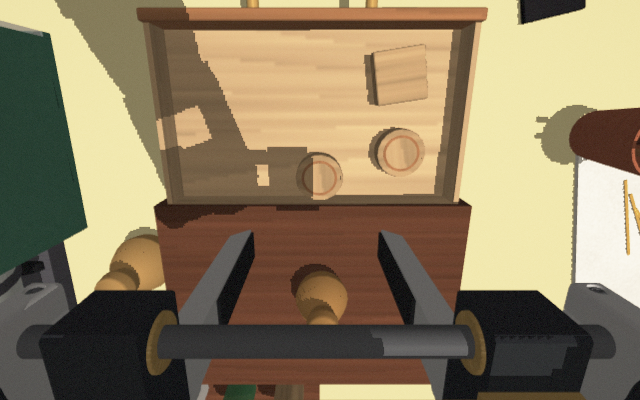

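The wrist view shows blanks at (320,176) and (401,153), with the block at (399,75). The tool is already centred over B, so descend and grasp.

Request:
{"fn": "carry_out", "kwargs": {"commands": [[0.2,[0,0,50],[0,0,0]],[0.2,[0,0,50],[0,0,0]],[0.2,[0,0,50],[0,0,0]],[0.2,[0,0,40],[0,0,0]],[0.2,[0,0,20],[0,0,0]],[0.2,[0,0,0],[0,0,0]],[1.0,[0,0,0],[0,0,0]],[1.0,[0,0,0],[0,0,0]],[1.0,[0,0,0],[0,0,0]],[1.0,[0,0,0],[0,0,0]]], "squeeze": 30}}

```text
time_s: 18.95
ee_pos: [0.5914, 0.2463, 0.0544]
eef_rot: [3.141, 0.002, -3.141]
force: [-0.6, -0.0, 6.6]
grip_width: 0.0555
grip_force: 30.0
```

Request:
{"fn": "carry_out", "kwargs": {"commands": [[1.0,[0,0,-20],[0,0,0]],[1.0,[0,0,-50],[0,0,0]],[1.0,[0,0,-50],[0,0,0]],[1.0,[0,0,-50],[0,0,0]],[1.0,[0,0,-40],[0,0,0]],[1.0,[0,0,0],[0,0,0]]]}}

```text
time_s: 19.7
ee_pos: [0.5914, 0.2463, 0.2678]
eef_rot: [3.139, 0.006, -3.141]
force: [0.1, -0.9, -0.8]
grip_width: 0.0553
grip_force: 30.0
```

Request:
{"fn": "carry_out", "kwargs": {"commands": [[1.0,[5,-25,0],[0,0,0]],[1.0,[8,-50,0],[0,0,0]],[1.0,[8,-55,0],[0,0,0]],[1.0,[8,-55,0],[0,0,0]],[1.0,[8,-55,0],[0,0,0]],[1.0,[8,-55,0],[0,0,0]],[1.0,[8,-55,0],[0,0,0]],[1.0,[8,-55,0],[0,0,0]],[1.0,[8,-40,0],[0,0,0]],[1.0,[4,-30,0],[0,0,0]]]}}

```text
time_s: 20.95
ee_pos: [0.5169, -0.2306, 0.2625]
eef_rot: [3.141, -0.001, 3.141]
force: [-0.3, -0.6, -0.4]
grip_width: 0.0552
grip_force: 30.0
```

Request:
{"fn": "carry_out", "kwargs": {"commands": [[1.0,[0,0,0],[0,0,0]]]}}

```text
time_s: 21.08
ee_pos: [0.5171, -0.2304, 0.2623]
eef_rot: [3.141, -0.001, 3.139]
force: [0.6, 0.2, -1.0]
grip_width: 0.0553
grip_force: 30.0
```

Run:
```python
from h import *
for cam in ('scene','wrist'):
    c=snap(cam,'i_'+cam); pl('blank1',cam,4); pl('port',cam)
```

```text
blank1 scene [ 0.5196 -0.2343  0.2562] 0.95
blank1 scene [0.5651 0.3483 0.0484] 0.63
port scene [ 0.5161 -0.2327  0.255 ] 0.69
blank1 wrist [ 0.52   -0.2298  0.2538] 0.6
```

Request:
{"fn": "carry_out", "kwargs": {"commands": [[1.0,[-1,1,40],[0,0,0]],[1.0,[0,0,35],[0,0,0]],[1.0,[0,0,15],[0,0,0]],[1.0,[0,0,15],[0,0,0]],[1.0,[0,0,15],[0,0,0]],[1.0,[0,0,15],[0,0,0]],[1.0,[0,0,15],[0,0,0]],[1.0,[0,0,15],[0,0,0]],[1.0,[0,0,10],[0,0,0]],[1.0,[0,0,0],[0,0,0]]]}}

```text
time_s: 22.62
ee_pos: [0.5185, -0.2278, 0.0868]
eef_rot: [3.141, -0.001, -3.141]
force: [2.8, -0.7, -2.1]
grip_width: 0.0557
grip_force: 30.0
```

Request:
{"fn": "carry_out", "kwargs": {"commands": [[0.2,[0,0,0],[0,0,0]],[0.2,[0,0,0],[0,0,0]],[0.2,[0,0,0],[0,0,0]],[0.2,[0,0,0],[0,0,0]],[0.2,[0,0,0],[0,0,0]]]}}

```text
time_s: 23.25
ee_pos: [0.5189, -0.228, 0.088]
eef_rot: [-3.142, 0.0, -3.141]
force: [1.6, -1.9, 0.8]
grip_width: 0.0751
grip_force: 0.9
```

Run:
```python
from h import *
a=[snap(cam,'j_'+cam)['img'] for cam in ('wrist','scene')]
pl('blank1','wrist',4);pl('blank1','scene',4)
```

```text
blank1 wrist [ 0.5984 -0.2322  0.0494] 0.96
blank1 wrist [ 0.6483 -0.2329  0.0395] 0.59
blank1 scene [0.5632 0.3454 0.0487] 0.73
```

View pics/j_wrist.png

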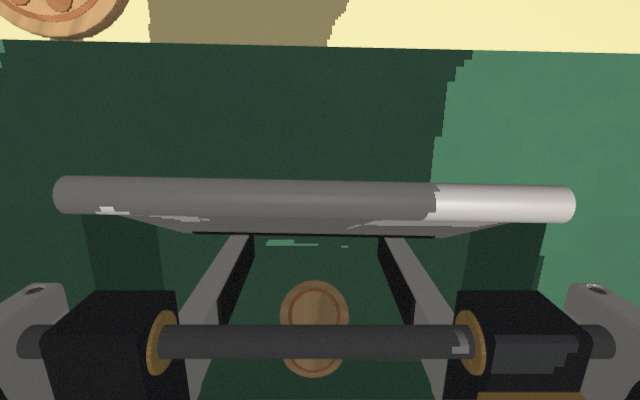

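B is also in: two blanks lie on the hopper floor behind the port, at wrist (314,315) and (314,358). Now C.

Request:
{"fn": "carry_out", "kwargs": {"commands": [[0.2,[0,0,-30],[0,0,0]],[0.2,[0,0,-50],[0,0,0]],[0.2,[0,0,-50],[0,0,0]],[0.2,[0,0,-45],[0,0,0]],[0.2,[-5,28,0],[0,0,0]],[0.2,[-5,55,0],[0,0,0]],[0.2,[-5,55,0],[0,0,0]],[0.2,[-5,55,0],[0,0,0]],[0.2,[-5,55,0],[0,0,0]],[0.2,[-5,55,0],[0,0,0]]]}}

```text
time_s: 24.7
ee_pos: [0.5484, 0.0768, 0.2627]
eef_rot: [-3.141, -0.001, -3.141]
force: [0.0, -0.1, -0.1]
grip_width: 0.0749
grip_force: 0.0
```

Request:
{"fn": "carry_out", "kwargs": {"commands": [[0.2,[-5,55,0],[0,0,0]],[0.2,[-5,55,0],[0,0,0]],[0.2,[-5,55,0],[0,0,0]],[0.2,[0,55,0],[0,0,0]],[0.2,[0,35,0],[0,0,0]],[0.2,[0,15,0],[0,0,0]],[0.2,[0,0,0],[0,0,0]]]}}

```text
time_s: 25.58
ee_pos: [0.5636, 0.3449, 0.2625]
eef_rot: [-3.141, -0.001, -3.141]
force: [0.4, 0.0, 0.1]
grip_width: 0.0753
grip_force: 0.0
```

Run:
```python
from h import *
st()
for cam in ('scene','side','wrist'):
    c=snap(cam,'k_'+cam); pl('blank1',cam,4)
    pl('square_block',cam);pl('drawer_floor',cam)
```

```text
{'time_s': np.float64(25.575), 'qpos': array([ 0.4938,  0.5287,  1.0722, -0.0001,  1.5416, -1.0778]), 'ee_pos': array([0.5636, 0.3449, 0.2625]), 'eef_rot': array([-3.141 , -0.0008, -3.1408]), 'force': array([0.3644, 0.0309, 0.1063]), 'grip_width': np.float64(0.0753), 'grip_force': np.float64(0.0)}
blank1 scene [0.5621 0.3457 0.0415] 0.64
blank1 scene [0.5283 0.2446 0.0506] 0.21
square_block scene [0.4833 0.3362 0.0481] 0.62
drawer_floor scene [0.5292 0.2452 0.0499] 0.68
blank1 side [0.5633 0.3444 0.0499] 0.61
square_block side [0.4796 0.3362 0.0485] 0.82
drawer_floor side [0.5248 0.2412 0.0492] 0.88
blank1 wrist [0.5619 0.3443 0.0453] 0.76
square_block wrist [0.4813 0.3343 0.0484] 0.97
drawer_floor wrist [0.5229 0.2411 0.0465] 0.81
```

View pics/k_wrist.png

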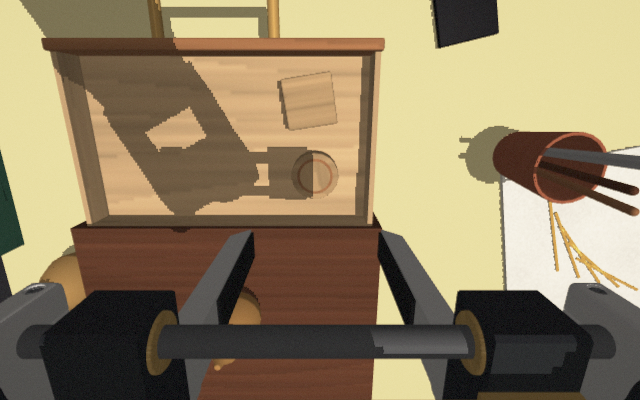

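The last blank is at (315,174) with the block at (309,100). The pen pot stands clear of the gripper's body.

Request:
{"fn": "carry_out", "kwargs": {"commands": [[0.2,[1,0,50],[0,0,0]],[0.2,[0,0,50],[0,0,0]],[0.2,[0,0,50],[0,0,0]],[0.2,[0,0,40],[0,0,0]],[0.2,[0,0,20],[0,0,0]],[0.2,[0,0,0],[0,0,0]],[1.0,[0,0,0],[0,0,0]],[1.0,[0,0,0],[0,0,0]],[1.0,[0,0,0],[0,0,0]],[1.0,[0,0,0],[0,0,0]]], "squeeze": 30}}

```text
time_s: 27.42
ee_pos: [0.5633, 0.3453, 0.0543]
eef_rot: [3.141, 0.002, -3.141]
force: [-0.6, -0.4, 6.8]
grip_width: 0.0555
grip_force: 30.0
```

Request:
{"fn": "carry_out", "kwargs": {"commands": [[1.0,[0,0,-20],[0,0,0]],[1.0,[0,0,-50],[0,0,0]],[1.0,[0,0,-50],[0,0,0]],[1.0,[0,0,-50],[0,0,0]],[1.0,[0,0,-40],[0,0,0]],[1.0,[0,0,0],[0,0,0]]]}}

```text
time_s: 28.18
ee_pos: [0.5633, 0.3454, 0.2679]
eef_rot: [3.138, 0.006, -3.141]
force: [0.4, 0.7, -0.9]
grip_width: 0.0555
grip_force: 30.0
```

Request:
{"fn": "carry_out", "kwargs": {"commands": [[1.0,[4,-25,0],[0,0,0]],[1.0,[4,-55,0],[0,0,0]],[1.0,[4,-55,0],[0,0,0]],[1.0,[4,-55,0],[0,0,0]],[1.0,[4,-55,0],[0,0,0]],[1.0,[4,-55,0],[0,0,0]],[1.0,[4,-55,0],[0,0,0]],[1.0,[4,-55,0],[0,0,0]],[1.0,[4,-55,0],[0,0,0]],[1.0,[4,-55,0],[0,0,0]]]}}

```text
time_s: 29.42
ee_pos: [0.5221, -0.1766, 0.2626]
eef_rot: [3.141, -0.001, -3.141]
force: [-0.1, -0.2, -0.9]
grip_width: 0.0551
grip_force: 30.0
```

Request:
{"fn": "carry_out", "kwargs": {"commands": [[1.0,[3,-45,0],[0,0,0]],[1.0,[1,-22,0],[0,0,0]],[1.0,[0,0,0],[0,0,0]]]}}

```text
time_s: 29.8
ee_pos: [0.5186, -0.2425, 0.2624]
eef_rot: [3.141, -0.001, 3.14]
force: [-0.1, -0.4, -0.8]
grip_width: 0.0556
grip_force: 30.0
```

Run:
```python
from h import *
for cam in ('scene','wrist'):
    c=snap(cam,'l_'+cam); pl('blank1',cam,4); pl('port',cam)
```

```text
blank1 scene [ 0.5185 -0.2394  0.2541] 0.93
port scene [ 0.5146 -0.2322  0.1669] 0.57
blank1 wrist [ 0.5174 -0.2394  0.2538] 0.9
port wrist [ 0.5134 -0.2302  0.1709] 0.83
```

Request:
{"fn": "carry_out", "kwargs": {"commands": [[1.0,[0,0,40],[0,0,0]],[1.0,[0,0,35],[0,0,0]],[1.0,[0,0,15],[0,0,0]],[1.0,[0,0,15],[0,0,0]],[1.0,[0,0,15],[0,0,0]],[1.0,[0,0,15],[0,0,0]],[1.0,[0,0,15],[0,0,0]],[1.0,[0,0,15],[0,0,0]],[1.0,[0,0,10],[0,0,0]],[1.0,[0,0,0],[0,0,0]]]}}

```text
time_s: 31.35
ee_pos: [0.5185, -0.2417, 0.0868]
eef_rot: [3.141, -0.001, -3.141]
force: [3.9, 0.1, -2.8]
grip_width: 0.0552
grip_force: 30.0
```

Request:
{"fn": "carry_out", "kwargs": {"commands": [[0.25,[0,0,0],[0,0,0]],[0.25,[0,0,0],[0,0,0]],[0.25,[0,0,0],[0,0,0]],[0.25,[0,0,0],[0,0,0]],[0.25,[0,0,0],[0,0,0]]]}}

```text
time_s: 31.98
ee_pos: [0.5189, -0.242, 0.088]
eef_rot: [3.142, 0.0, -3.141]
force: [2.4, -1.0, 1.0]
grip_width: 0.0707
grip_force: 0.8
```

Run:
```python
from h import *
snap('wrist','m_wrist'); pl('blank1','wrist',4)
```

```text
blank1 wrist [ 0.6464 -0.2336  0.0395] 0.83
blank1 wrist [ 0.582  -0.2512  0.0367] 0.63
```

View pics/m_wrist.png

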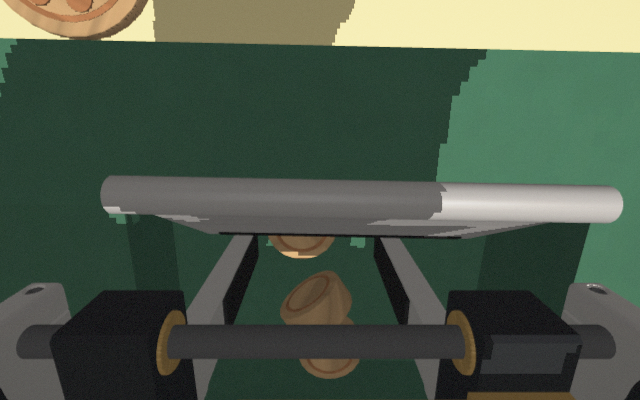

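All three blanks are in the hopper: one near the front at (303,240), and two behind, one leaning on the other. Now withdraw, shut the fingers and go in front of the handle.

Request:
{"fn": "carry_out", "kwargs": {"commands": [[0.25,[0,0,-30],[0,0,0]],[0.25,[0,0,-50],[0,0,0]],[0.25,[0,0,-50],[0,0,0]],[0.25,[0,0,-45],[0,0,0]],[1.0,[10,25,0],[0,0,0]],[1.0,[20,50,0],[0,0,0]],[1.0,[20,50,0],[0,0,0]],[1.0,[20,50,0],[0,0,0]],[1.0,[20,50,0],[0,0,0]],[1.0,[20,50,0],[0,0,0]]]}}

```text
time_s: 33.33
ee_pos: [0.4076, 0.0344, 0.2628]
eef_rot: [3.142, -0.001, 3.142]
force: [0.3, 0.1, 0.5]
grip_width: 0.0138
grip_force: 0.0
```

Request:
{"fn": "carry_out", "kwargs": {"commands": [[1.0,[20,50,0],[0,0,0]],[1.0,[20,50,0],[0,0,0]],[1.0,[20,50,0],[0,0,0]],[1.0,[20,35,0],[0,0,0]],[1.0,[4,22,0],[0,0,0]],[1.0,[0,0,0],[0,0,0]]]}}

```text
time_s: 34.08
ee_pos: [0.3241, 0.2406, 0.2626]
eef_rot: [-3.141, -0.001, -3.139]
force: [-0.0, 0.1, -0.2]
grip_width: 0.0005
grip_force: 0.0
```

Run:
```python
from h import *
st()
for cam in ('scene','side'):
    c=snap(cam,'n_'+cam); pl('blank1',cam,4); pl('drawer_handle',cam); pl('square_block',cam); pl('port',cam); pl('start_top',cam)
i=cv2.imread('pics/n_scene.png'); j=cv2.imread('pics/n_side.png')
cv2.imwrite('pics/n.png',cv2.hconcat([cv2.resize(i[130:290,170:490],(400,200)),cv2.resize(j[130:330,150:550],(400,200))]))
```

```text
{'time_s': np.float64(34.075), 'qpos': array([ 0.5477, -0.0783,  1.8072, -0.    ,  1.4138, -1.0258]), 'ee_pos': array([0.3241, 0.2406, 0.2626]), 'eef_rot': array([-3.141 , -0.0009, -3.139 ]), 'force': array([-0.0195,  0.1047, -0.2355]), 'grip_width': np.float64(0.0005), 'grip_force': np.float64(0.0)}
drawer_handle scene [0.3744 0.2409 0.0764] 0.68
square_block scene [0.5292 0.2421 0.0519] 0.72
port scene [ 0.5161 -0.2265  0.1664] 0.72
start_top scene [ 0.6085 -0.2276  0.1889] 0.49
blank1 side [0.3698 0.2406 0.0757] 0.21
drawer_handle side [0.3706 0.2377 0.0779] 0.87
square_block side [0.4798 0.3381 0.0484] 0.81
port side [ 0.5122 -0.226   0.1682] 0.76
start_top side [ 0.6139 -0.2334  0.1943] 0.44
```

View pics/n.png

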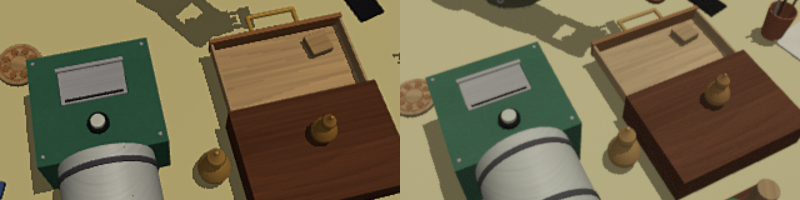

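The flap is shut and the drawer holds only the square block. Next, descend and push the handle slowly.

Request:
{"fn": "carry_out", "kwargs": {"commands": [[1.0,[0,0,50],[0,0,0]],[1.0,[0,0,50],[0,0,0]],[1.0,[0,0,50],[0,0,0]],[1.0,[0,0,40],[0,0,0]],[1.0,[0,0,20],[0,0,0]],[1.0,[-10,0,0],[0,0,0]],[1.0,[-10,0,0],[0,0,0]],[1.0,[-8,0,0],[0,0,0]],[1.0,[-8,0,0],[0,0,0]],[1.0,[-10,0,0],[0,0,0]]]}}

```text
time_s: 35.92
ee_pos: [0.3713, 0.24, 0.0532]
eef_rot: [3.141, -0.0, -3.141]
force: [-2.1, 0.9, 2.6]
grip_width: 0.0003
grip_force: 1.2
```

Request:
{"fn": "carry_out", "kwargs": {"commands": [[1.0,[-15,0,0],[0,0,0]],[1.0,[-16,0,0],[0,0,0]],[1.0,[-16,0,0],[0,0,0]],[1.0,[-16,0,0],[0,0,0]],[1.0,[-16,0,0],[0,0,0]],[1.0,[-16,0,0],[0,0,0]],[1.0,[-16,0,0],[0,0,0]],[1.0,[-16,0,0],[0,0,0]],[1.0,[-12,0,0],[0,0,0]],[1.0,[-8,0,0],[0,0,0]]]}}

```text
time_s: 37.17
ee_pos: [0.5185, 0.2398, 0.0527]
eef_rot: [-3.141, -0.0, -3.142]
force: [-1.4, -0.2, 2.2]
grip_width: 0.0001
grip_force: 1.2
```

Request:
{"fn": "carry_out", "kwargs": {"commands": [[1.0,[-10,0,0],[0,0,0]],[1.0,[-8,0,0],[0,0,0]],[1.0,[-5,0,0],[0,0,0]],[1.0,[-4,0,0],[0,0,0]],[1.0,[0,0,0],[0,0,0]]]}}

```text
time_s: 37.8
ee_pos: [0.5452, 0.2401, 0.053]
eef_rot: [3.141, 0.001, -3.141]
force: [0.7, -0.1, -0.3]
grip_width: 0.0004
grip_force: 0.0
```

Request:
{"fn": "carry_out", "kwargs": {"commands": [[1.0,[-3,0,0],[0,0,0]],[1.0,[-2,0,0],[0,0,0]],[1.0,[-1,0,0],[0,0,0]],[1.0,[0,0,0],[0,0,0]]]}}

```text
time_s: 38.3
ee_pos: [0.5479, 0.2402, 0.053]
eef_rot: [-3.14, -0.007, -3.141]
force: [-26.0, -3.0, 15.2]
grip_width: 0.0005
grip_force: 13.3
```

The force rose to 26 N at x = 0.548, which is the shut position. Back off, rise and go over to the button.

Request:
{"fn": "carry_out", "kwargs": {"commands": [[1.0,[30,0,0],[0,0,0]],[1.0,[5,0,-40],[0,0,0]],[1.0,[0,0,-55],[0,0,0]],[1.0,[0,0,-55],[0,0,0]],[1.0,[0,0,-55],[0,0,0]],[1.0,[-10,-40,0],[0,0,0]],[1.0,[-10,-50,0],[0,0,0]],[1.0,[-10,-50,0],[0,0,0]],[1.0,[-10,-50,0],[0,0,0]],[1.0,[-10,-50,0],[0,0,0]]]}}

```text
time_s: 39.55
ee_pos: [0.5662, -0.0016, 0.2584]
eef_rot: [-3.142, 0.001, -3.141]
force: [1.0, 0.2, -1.3]
grip_width: 0.0004
grip_force: 0.0
```

Request:
{"fn": "carry_out", "kwargs": {"commands": [[1.0,[-10,-50,0],[0,0,0]],[1.0,[-10,-50,0],[0,0,0]],[1.0,[-10,-50,0],[0,0,0]],[1.0,[-10,-50,0],[0,0,0]],[1.0,[-8,-29,0],[0,0,0]],[1.0,[0,0,0],[0,0,0]]]}}

```text
time_s: 40.3
ee_pos: [0.6139, -0.2307, 0.2573]
eef_rot: [3.142, -0.0, 3.14]
force: [0.1, 1.2, -0.2]
grip_width: 0.0006
grip_force: 0.0
```

Run:
```python
from h import *
st()
for cam in ('scene','side','wrist'):
    c=snap(cam,'p_'+cam); pl('drawer_handle',cam); pl('small_gourd',cam); pl('gourd',cam); pl('plaque',cam); pl('start_top',cam)
i=cv2.imread('pics/p_scene.png'); j=cv2.imread('pics/p_wrist.png')
cv2.imwrite('pics/p.png',cv2.hconcat([cv2.resize(i[130:290,170:490],(400,250)),cv2.resize(j,(400,250))]))
```

```text
{'time_s': np.float64(40.3), 'qpos': array([-0.4153,  0.5173,  1.1007, -0.0001,  1.5238, -1.984 ]), 'ee_pos': array([ 0.6139, -0.2307,  0.2573]), 'eef_rot': array([ 3.1416, -0.0002,  3.1395]), 'force': array([ 0.1354,  1.2414, -0.2002]), 'grip_width': np.float64(0.0006), 'grip_force': np.float64(0.0)}
drawer_handle scene [0.564  0.2406 0.0778] 0.64
small_gourd scene [0.7236 0.2537 0.0964] 0.95
gourd scene [0.7179 0.0024 0.0017] 0.7
plaque scene [ 0.3298 -0.4159  0.0017] 0.9
start_top scene [ 0.6112 -0.2277  0.1841] 0.67
drawer_handle side [0.5601 0.2416 0.0765] 0.71
small_gourd side [0.7232 0.2513 0.0985] 0.9
gourd side [0.7241 0.0004 0.0012] 0.68
plaque side [ 0.3293 -0.4137  0.0032] 0.58
start_top side [ 0.6126 -0.2309  0.1931] 0.58
gourd wrist [0.7264 0.0027 0.0016] 0.93
start_top wrist [ 0.6115 -0.2281  0.1905] 0.79
```

View pics/p.png

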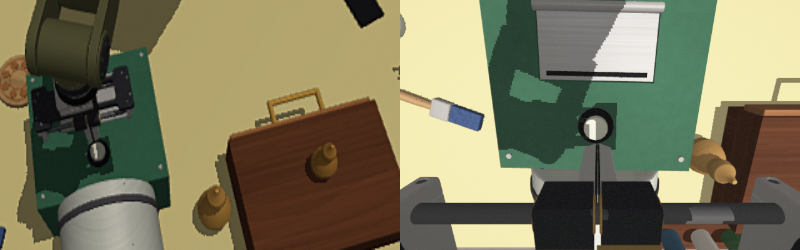

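The drawer is shut (handle at x ≈ 0.562), the flap is shut and the gourds are in place. The fingers are above the button, so press it.

Request:
{"fn": "carry_out", "kwargs": {"commands": [[1.0,[2,1,30],[0,0,0]],[1.0,[0,0,25],[0,0,0]],[1.0,[0,0,5],[0,0,0]],[1.0,[0,0,3],[0,0,0]],[1.0,[0,0,3],[0,0,0]],[1.0,[0,0,3],[0,0,0]],[1.0,[0,0,2],[0,0,0]],[1.0,[0,0,0],[0,0,0]]]}}

```text
time_s: 42.2
ee_pos: [0.6122, -0.2281, 0.1874]
eef_rot: [-3.141, 0.001, -3.141]
force: [1.1, -0.8, 3.6]
grip_width: 0.0006
grip_force: 2.1
```

Request:
{"fn": "carry_out", "kwargs": {"commands": [[1.0,[0,0,2],[0,0,0]],[1.0,[0,0,1],[0,0,0]],[1.0,[0,0,1],[0,0,0]],[1.0,[0,0,0],[0,0,0]]]}}

```text
time_s: 42.7
ee_pos: [0.6124, -0.2282, 0.1859]
eef_rot: [-3.14, 0.003, -3.141]
force: [-5.1, 2.9, 23.4]
grip_width: 0.0004
grip_force: 11.2
```

The force reached 23 N against a spring of about 5 N, so the button is at its bottom. Now release it and withdraw.

Request:
{"fn": "carry_out", "kwargs": {"commands": [[1.0,[0,0,0],[0,0,0]],[1.0,[0,0,-10],[0,0,0]],[1.0,[0,0,-40],[0,0,0]],[1.0,[0,0,-40],[0,0,0]],[1.0,[20,40,0],[0,0,0]],[1.0,[20,50,0],[0,0,0]],[1.0,[20,50,0],[0,0,0]],[1.0,[20,50,0],[0,0,0]],[1.0,[0,0,0],[0,0,0]]]}}

```text
time_s: 43.82
ee_pos: [0.5308, -0.0355, 0.2732]
eef_rot: [3.141, -0.0, -3.138]
force: [-0.4, 0.1, -1.4]
grip_width: 0.0004
grip_force: 0.0
```

Run:
```python
from h import *
st()
for cam in ('scene','side'):
    c=snap(cam,'q_'+cam)
    for t in ['drawer_handle','start_top','gourd','small_gourd','plaque']: pl(t,cam)
i=cv2.imread('pics/q_scene.png'); j=cv2.imread('pics/q_side.png')
cv2.imwrite('pics/q.png',cv2.hconcat([cv2.resize(i[130:290,170:490],(400,250)),cv2.resize(j[130:330,150:550],(400,250))]))
```

```text
{'time_s': np.float64(43.825), 'qpos': array([-0.1357,  0.2161,  1.4692,  0.0002,  1.4567, -1.7101]), 'ee_pos': array([ 0.5308, -0.0355,  0.2732]), 'eef_rot': array([ 3.1413, -0.0003, -3.138 ]), 'force': array([-0.4036,  0.0638, -1.4011]), 'grip_width': np.float64(0.0004), 'grip_force': np.float64(0.0)}
drawer_handle scene [0.5613 0.2402 0.0775] 0.74
gourd scene [0.7217 0.0012 0.004 ] 0.98
small_gourd scene [0.7228 0.2488 0.0949] 0.91
plaque scene [ 0.3308 -0.4164 -0.0006] 0.75
drawer_handle side [0.5622 0.2439 0.0752] 0.84
start_top side [ 0.6093 -0.2304  0.1904] 0.74
gourd side [0.7234 0.0042 0.0019] 0.98
small_gourd side [ 0.3285 -0.414   0.001 ] 0.73
plaque side [ 0.3283 -0.4113  0.0007] 0.73
```

View pics/q.png

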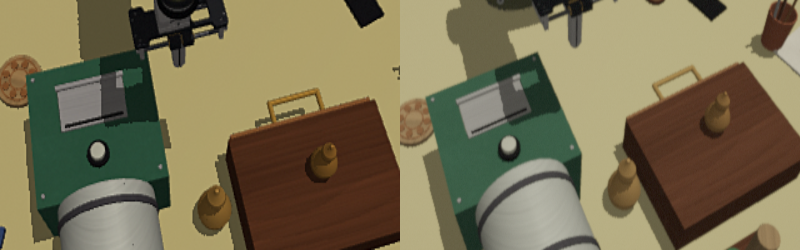

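Drawer shut, flap shut, button up and bystanders in place. Handing in.

```bash
python3 -c "from station import ctrl; print(ctrl.hand_in())"
```

```text
the job is handed in; nothing more can be done
None
```

The job is handed in at about 44 s: all three blanks are in the hopper with the flap shut, the drawer is shut with the square block left in it, the start button was pressed fully and released, and the gourds and plaque are where they were.

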